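Find and release the latched key of a fume extractor

ROBOT

A 6-joint arm with a two-finger parallel gripper is mounted at the origin on the work surface. World frame = base frame: x ahead of the robot, y to its left, z up, the work surface at z = 0. Lengths are in m, angles in rad, forces in N, time in s.
With the tool pointing down it reaches from about 0.375 to 0.9 m from the base axis. Payload 3.1 kg.
Tool frame: the origin (TCP) lies at the very end of the fingers, on their centre line; the grasp point (between the pads) lies 19 mm behind it; x points along the fingers, z is the direction in which the jaws open and shut, and the axes are right-handed (so a half turn about x gives the same grasp; the last joint's range is limited). The gripper opens to 85 mm and grips with 20 to 120 N. Pads are 22 mm wide; open, the fingers measure 114 mm over their backs; the gripper's body (76 mm by 85 mm) begins 54 mm behind the grasp point. The pads swing forward as they close: fully open they stand 13 mm farther back than shut.
Start: joints at [-1.403, 0.527, 1.433, -0, 1.181, -0.178], TCP at [0.212, -0.588, 0.231] pointing down, gripper open.
Joint ranges: [-3.08, 3.08], [-0.75, 2.2], [0.22, 2.44], [-1.43, 4.57], [0, 2.65], [-2.85, 2.85]. Speed limits (rad/s): [2.79, 2.79, 3.14, 3.14, 3.14, 3.14].

INTERFACE

Orientations are given as a unit quaternion [w, x, y, z].
In Python, from plant import bot gives the robot as it stands. Calls block until the motion is done:
- bot.move_to(position, orientation): joint-space move of the TCP to a pose.
- bot.movel(position, ori=None, max_speed=0.15): straight line of the TCP; ori=None keeps the orientation; max_speed is the mean speed in m/s.
- bot.movej(angles): joint-space move.
- bot.gripper_to(opening, newtons=None): opening from 0.0 (shut) to 1.0 (fully open); newtons is the grip in N (None keeps the last); returns when the fingers have stopped.
- bot.dwell(seconds).
- bot.ik(position, orientation): joint angles nearest the present ones, or None.
- bot.grab_frame(name): name is "scene" or "side" or "wrist"; returns a dict with "color" (400x640x3 uint8, blue, green, red), "depth" (400x640 float32, m along the optical axis (not along the pixel's ray), 0 where there is no reading), "intrinsics" (3x3 intrinsics, pixels), "extrinsics" (4x4, takes a point from camera to world coordinates). Camera axes: x right, y up, looking along -z (the intrinsics and any distortion apply to the point x, -y, -z); pixel columns grow to the right and rows downward; lengths in m; the calibration is good to about 2 mm. A picture is of the moment at which its call begins.
A pose or a line that the arm cannot do raises bot.Unreachable and nothing moves.
- bot.sign_off(): hands the job in, once; it reports no verdict.
Readings, each from a call of its own:
- bot.get_time(): time.
- bot.get_qpos(): joint angles.
- bot.get_joint_vel(): joint speeds.
- bot.get_joint_torque(): joint torques, N m.
- bot.get_eef_pos(): TCP position.
- bot.get_ee_rot(): TCP orientation.
- bot.get_ft_force(): force on the tool from outside, world axes, zero at the start.
- bot.get_wrist_torque(): the same for the moment, N m.
- bot.get_gripper_width(): opening from 0.0 (shut) to 1.0 (fully open).
Only numpy, scipy, OpenCV 4.12 (cv2) and the standard library are available. Lean on these libraries where they do the work, as an engineer would, in place of code of your own. Each camera call takes 0.05 s, during which the arm holds its last target. There are 200 camera calls.

TASK

One of the four orange mode keys on the white fume extractor is still latched down. Tap each of the four keys lightly with the fingertips, one after another starting next to the blue knob, to find out which one it is, and only then press that key firmly down and let go, so that it springs up and all four keys stand up. Do not push in the other keys, and do not lift or disturb the screw jar, the screwdriver or the tablet.

Things in the scene. Friction and masses are not known exactly. Their poses are not given: they have to be found in the camera images.
- extractor: White box-shaped bench fume extractor, fixed to the table, 200 (x) x 310 (y) x 75 (z) mm. Origin: centre of its underside; z up. On its flat top, on a line at x = -45 mm, stand from +y to -y: a fixed blue knob (38 mm across, 20 mm high, y = +118 mm, not to be turned) and the orange keys at y = +55, +5, -45, -95 mm. The jar stands behind the row.
- key_row (a point): Point on the extractor's top face, mid-row between the second and third key. For all keys: a spring pushes up with 2 N at the top plus 0.4 N per mm (3.6 N when latched, 5.2 N at the end stop), so a tap under 2 N moves none. The latched key lets go once pushed 2 mm (4.4 N in all) below its latched height, and rises when released. Pushing in another key over 5 mm is a wrong press.
- key_1: The first (next to the blue knob) of four identical orange keys, 50 mm apart; flat cap 32 (x) x 26 (y) mm. Origin: centre of its top face; axes as the extractor's. Slides straight down. Up: top face 91 mm above the extractor's underside (16 mm above its top). Latched: 4 mm lower. End stop: 8 mm lower than up. Which one of the four is latched varies.
- key_2: The second of four identical orange keys, 50 mm apart; flat cap 32 (x) x 26 (y) mm. Origin: centre of its top face; axes as the extractor's. Slides straight down. Up: top face 91 mm above the extractor's underside (16 mm above its top). Latched: 4 mm lower. End stop: 8 mm lower than up. Which one of the four is latched varies.
- key_3: The third of four identical orange keys, 50 mm apart; flat cap 32 (x) x 26 (y) mm. Origin: centre of its top face; axes as the extractor's. Slides straight down. Up: top face 91 mm above the extractor's underside (16 mm above its top). Latched: 4 mm lower. End stop: 8 mm lower than up. Which one of the four is latched varies.
- key_4: The fourth of four identical orange keys, 50 mm apart; flat cap 32 (x) x 26 (y) mm. Origin: centre of its top face; axes as the extractor's. Slides straight down. Up: top face 91 mm above the extractor's underside (16 mm above its top). Latched: 4 mm lower. End stop: 8 mm lower than up. Which one of the four is latched varies.
- screw_jar: Loose small jar with black lid, 32 mm across, 42 mm high, standing on the rear of the extractor's top. Origin: centre of its underside. Bystander.
- screwdriver: Loose screwdriver with red handle lying on the table, on the robot's left. Origin on its length, x axis along it. Bystander.
- tablet: Loose white tablet with a cracked black screen, 200 x 135 x 7.5 mm, lying on the table on the robot's right. Origin: centre of its underside. Bystander.

How it is judged:
By the outcome, as a careful person would: the job done as asked, in the order asked, and still so for the second after the job is handed in, with the robot touching nothing.
It also fails if it takes over 48 s, if anything falls off the work surface, if the arm or the gripper's body presses on something with over 40 N, if the wrist force passes 120 N, or if a joint passes its speed limit or range.

## Working session

There is one attempt and no reset: what is moved stays moved. The work goes in short steps, each a Python script; the robot and the scene stay as the last script left them, time stands still between calls to the robot, and variables do not carry over. Pictures are saved under pics/ and viewed, about 8 in all and at most 12, crops included, and the job is handed in when it is done.

```bash
ls; mkdir -p pics; python3 - <<'E'
from plant import bot
import cv2,numpy as np
for n in("scene","side"):
    f=bot.grab_frame(n); cv2.imwrite(f"pics/{n}0.png",f["color"]); np.savez(f"/tmp/{n}0.npz",**f)
    print(n,f["intrinsics"].tolist(),f["extrinsics"].round(3).tolist(),f.keys())
print(bot.get_time(),bot.get_ft_force(),bot.get_ee_rot(),bot.get_eef_pos())
E
```

```text
pics
scene [[430.6877015893579, 0.0, 329.8851418703848], [0.0, 430.6877015893579, 197.61330108439918], [0.0, 0.0, 1.0]] [[0.842, -0.42, 0.337, 0.93], [0.539, 0.656, -0.528, -0.648], [0.001, 0.627, 0.779, 1.003], [0.0, 0.0, 0.0, 1.0]] dict_keys(['color', 'depth', 'intrinsics', 'extrinsics'])
side [[399.97149944302856, 0.0, 316.0600126166687], [0.0, 399.97149944302856, 195.64493146290698], [0.0, 0.0, 1.0]] [[-0.977, 0.164, -0.139, 0.361], [-0.215, -0.737, 0.641, 0.675], [0.003, 0.656, 0.755, 0.913], [0.0, 0.0, 0.0, 1.0]] dict_keys(['color', 'depth', 'intrinsics', 'extrinsics'])
0.1 [ 0.68395297  0.29725656 -0.07612249] [ 0.57807234  0.40701664  0.57906099 -0.40602734] [ 0.21176109 -0.58735211  0.2304041 ]
```

View pics/scene0.png

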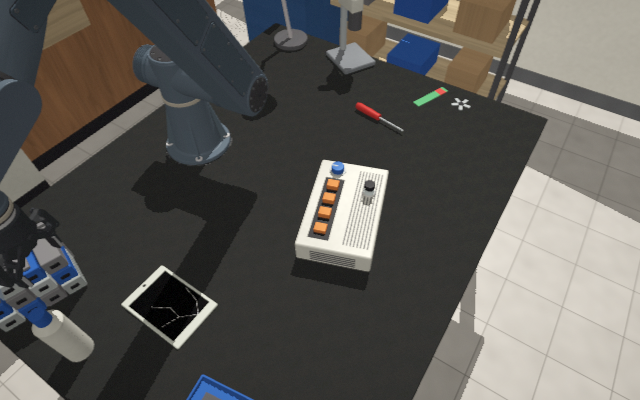

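View pics/side0.png

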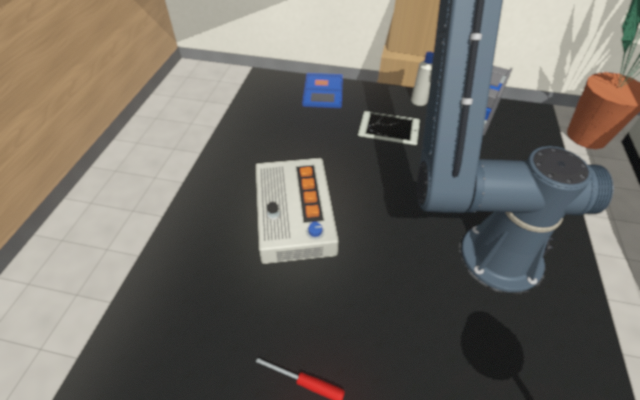

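Both views show the extractor clearly. In the scene view the keys run from (333,184) to (320,228), with the knob at (338,168) and the jar at (369,188). In the side view the keys run from (312,212) to (306,172). Next I'll locate the keys.

```bash
cat > h.py <<'E'
import numpy as np,cv2
def ray(f,u,v,z):
    K,E=f["intrinsics"],f["extrinsics"]
    d=E[:3,:3]@np.array([(u-K[0,2])/K[0,0],-(v-K[1,2])/K[1,1],-1.])
    o=E[:3,3]; return o+d*(z-o[2])/d[2]
def blobs(f,lo,hi,amin=20):
    m=cv2.inRange(cv2.cvtColor(f["color"],cv2.COLOR_BGR2HSV),lo,hi)
    n,l,s,c=cv2.connectedComponentsWithStats(m)
    return [(c[i],s[i,4],l==i) for i in range(1,n) if s[i,4]>amin]
E
python3 - <<'E'
from h import *
from plant import bot
for n,roi in(("scene",(290,400,150,280)),("side",(250,345,150,265))):
    f=dict(np.load(f"/tmp/{n}0.npz"))
    for name,lo,hi,z in(("or",(5,150,120),(20,255,255),.089),("bl",(100,120,60),(125,255,255),.09)):
        for c,a,m in blobs(f,lo,hi):
            if roi[0]<c[0]<roi[1] and roi[2]<c[1]<roi[3]:
                d=f["depth"][m]; d=np.median(d[d>0])
                p=ray(f,*c,z); E=f["extrinsics"]; dd=-(np.linalg.inv(E)@[*p,1])[2]
                print(n,name,c.round(1),a,p.round(4),"depth",d.round(4),"pred",dd.round(4))
t=bot.get_time(); bot.dwell(.2)
print([bot.get_ft_force().round(2).tolist() for _ in range(4)],bot.get_time()-t,bot.get_gripper_width())
E
```

```text
scene or [332.5 184.2] 109 [0.5151 0.0165 0.089 ] depth 1.2038 pred 1.2034
scene or [328.6 197.7] 115 [ 0.5322 -0.0303  0.089 ] depth 1.1726 pred 1.1729
scene or [324.2 212. ] 122 [ 0.5486 -0.0774  0.089 ] depth 1.1425 pred 1.1425
scene or [319.8 227.3] 116 [ 0.5659 -0.1251  0.089 ] depth 1.1147 pred 1.1115
scene bl [337.6 167.6] 114 [0.4944 0.0768 0.09  ] depth 1.2378 pred 1.2414
side or [305.6 171.3] 105 [ 0.5622 -0.1095  0.089 ] depth 1.1577 pred 1.1524
side or [307.7 183. ] 126 [ 0.5459 -0.0662  0.089 ] depth 1.1233 pred 1.1223
side or [309.9 196.5] 130 [ 0.5286 -0.0189  0.089 ] depth 1.0906 pred 1.0896
side or [312.  210.6] 137 [0.5121 0.0282 0.089 ] depth 1.0584 pred 1.0571
side bl [314.2 229.2] 110 [0.493  0.0867 0.09  ] depth 1.0104 pred 1.0162
[[0.42, -0.54, -0.21], [0.42, -0.54, -0.21], [0.42, -0.54, -0.21], [0.42, -0.54, -0.21]] 0.19999999999999998 1.0005308577832477
```

```bash
cat >> h.py <<'E'
from scipy.spatial.transform import Rotation as R
def down(yaw,s=1):
    x=np.array([0,0,-1.]); z=s*np.array([np.cos(yaw),np.sin(yaw),0]); y=np.cross(z,x)
    return np.roll(R.from_matrix(np.c_[x,y,z]).as_quat(),1)
E
python3 - <<'E'
from h import *
from plant import bot
yaw=.346
for s in(1,-1): 
    q=bot.ik([.539,-.048,.24],down(yaw,s)); print(s,None if q is None else q.round(2))
s=min((1,-1),key=lambda s:9 if (q:=bot.ik([.539,-.048,.24],down(yaw,s))) is None else abs(q[5]))
print(s)
bot.move_to([.539,-.048,.24],down(yaw,s)); bot.gripper_to(0.0,20); bot.dwell(.3)
f=bot.grab_frame("wrist"); cv2.imwrite("pics/w1.png",f["color"]); np.savez("/tmp/w1.npz",**f)
print(bot.get_time(),bot.get_eef_pos(),bot.get_gripper_width(),f["extrinsics"].round(3).tolist())
F=[]
for _ in range(10): bot.dwell(.02); F.append(bot.get_ft_force())
print(np.mean(F,0),np.std(F,0))
for c,a,m in blobs(f,(5,150,120),(20,255,255),200):
    d=f["depth"][m]; d=np.median(d[d>0]) if (d>0).any() else 0
    p=ray(f,*c,.090); E=f["extrinsics"]; print(c.round(1),a,p.round(4),d,-(np.linalg.inv(E)@[*p,1])[2])
E
```

```text
1 [-0.3   0.4   1.63 -0.    1.1  -0.64]
-1 [-0.3   0.4   1.63 -0.    1.1   2.5 ]
1
3.675 [ 0.53903804 -0.04800179  0.24001714] 0.004266321901241182 [[0.941, -0.323, -0.104, 0.511], [0.339, 0.895, 0.291, 0.027], [-0.001, -0.309, 0.951, 0.383], [0.0, 0.0, 0.0, 1.0]]
[ 0.23977935  0.14762871 -0.20165193] [0.49859036 0.37524424 0.56169222]
[314.4  98. ] 1250 [0.5118 0.0235 0.09  ] 0.27839756 0.27959968812943775
[314.4 158.2] 1142 [ 0.5285 -0.023   0.09  ] 0.29393503 0.2948724834788106
[314.1 212. ] 1075 [ 0.5448 -0.0692  0.09  ] 0.30955812 0.31002508668080453
[313.7 250.6] 314 [ 0.5574 -0.1053  0.09  ] 0.32665694 0.32187519902788597
```

View pics/w1.png

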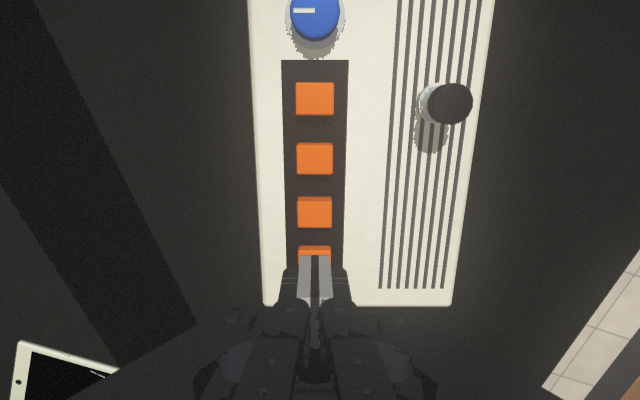

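The wrist view shows keys 1–3 at (314,98), (314,158) and (314,212), with key 4 behind the fingers at (314,250). The positions from the different views agree to a few mm, so I'll tap key 1 first.

```bash
cat >> h.py <<'E'
from plant import bot
def key(i,z): return np.array([.5125+.0168*(i-1),.0232-.0470*(i-1),z])
def fz(n=8):
    F=[]
    for _ in range(n): bot.dwell(.008); F.append(bot.get_ft_force()[2])
    return np.mean(F)
def tap(i,start=.0935,floor=.0855,step=.0003,thr=.9):
    bot.movel(key(i,.112),max_speed=.12); bot.movel(key(i,start),max_speed=.06)
    bot.dwell(.1); b=fz(25); z=start; log=[]
    while z>floor:
        z-=step; bot.movel(key(i,z),max_speed=.02); f=fz()-b
        if f>.6: f=(f+fz()-b)/2
        log.append((round(z*1e3,1),round(f,2)))
        if f>thr: break
    zz=bot.get_eef_pos()[2]
    bot.movel(key(i,.112),max_speed=.1)
    print("key",i,"base",round(b,2),"contact z",z,zz,log[-6:],"t",bot.get_time())
    return z
E
python3 - <<'E'
from h import *
print(bot.get_time()); bot.movel(key(1,.24),max_speed=.2); bot.movel(key(1,.13),max_speed=.15); tap(1)
E
```

```text
3.8417
key 1 base -0.03 contact z 0.09080000000000005 0.09090052776726877 [(92.3, np.float64(0.41)), (92.0, np.float64(0.04)), (91.7, np.float64(-0.1)), (91.4, np.float64(-0.15)), (91.1, np.float64(0.56)), (90.8, np.float64(1.9))] t 9.6
```

```bash
python3 - <<'E'
from h import *
for i in(2,3,4): tap(i,start=.0922,step=.0002,thr=.8)
E
```

```text
key 2 base 0.02 contact z 0.09099999999999997 0.09112376972544531 [(92.0, np.float64(-0.05)), (91.8, np.float64(-0.19)), (91.6, np.float64(-0.07)), (91.4, np.float64(-0.13)), (91.2, np.float64(0.0)), (91.0, np.float64(1.49))] t 13.2833
key 3 base 0.09 contact z 0.09099999999999997 0.09112333508188908 [(92.0, np.float64(-0.04)), (91.8, np.float64(-0.35)), (91.6, np.float64(-0.13)), (91.4, np.float64(-0.18)), (91.2, np.float64(0.07)), (91.0, np.float64(1.45))] t 16.9667
key 4 base -0.12 contact z 0.08699999999999986 0.08713985739319252 [(88.0, np.float64(-0.07)), (87.8, np.float64(-0.12)), (87.6, np.float64(0.05)), (87.4, np.float64(-0.17)), (87.2, np.float64(0.19)), (87.0, np.float64(1.82))] t 27.025
```

Keys 1–3 made contact at about 91 mm, so they are up. Key 4 made contact at 87 mm, so it's the latched one. I'll press it and check.

```bash
python3 - <<'E'
from h import *
bot.movel(key(4,.089),max_speed=.1)
bot.movel(key(4,.0832),max_speed=.02); bot.dwell(.15); print("press",bot.get_eef_pos()[2],fz())
bot.movel(key(4,.095),max_speed=.04); bot.movel(key(4,.13),max_speed=.15)
bot.move_to([.545,-.19,.26],bot.get_ee_rot()); bot.dwell(.2)
f=bot.grab_frame("wrist"); cv2.imwrite("pics/w2.png",f["color"])
print(bot.get_time())
for n in("wrist","scene","side"):
    if n!="wrist": f=bot.grab_frame(n)
    if n=="scene": cv2.imwrite("pics/s2.png",f["color"])
    for c,a,m in blobs(f,(5,150,120),(20,255,255),20):
        m=cv2.erode(m.astype(np.uint8),np.ones((3,3)))>0
        d=f["depth"]; v,u=np.nonzero(m&(d>0))
        if len(v)<10: continue
        K=f["intrinsics"]; P=np.c_[(u-K[0,2])/K[0,0]*d[v,u],-(v-K[1,2])/K[1,1]*d[v,u],-d[v,u],np.ones(len(v))]@f["extrinsics"].T
        p=np.median(P,0)
        if .49<p[0]<.59 and -.15<p[1]<.05: print(n,c.round(),a,p[:3].round(4))
E
```

```text
press 0.08359439979043953 4.911992566272903
29.7917
wrist [369.   3.] 267 [ 0.5326 -0.0336  0.0912]
wrist [366.  56.] 1260 [ 0.5454 -0.0709  0.0913]
wrist [363. 118.] 1081 [ 0.562  -0.1176  0.0914]
scene [332. 184.] 108 [0.5144 0.013  0.09  ]
scene [329. 198.] 113 [ 0.5307 -0.0332  0.0906]
scene [324. 212.] 119 [ 0.5468 -0.0805  0.0897]
scene [320. 227.] 131 [ 0.5656 -0.1265  0.0907]
side [306. 171.] 107 [ 0.5628 -0.1091  0.0903]
side [308. 183.] 128 [ 0.546  -0.065   0.0907]
side [310. 196.] 127 [ 0.5284 -0.0173  0.0905]
side [312. 211.] 135 [0.5124 0.03   0.0903]
```

View pics/w2.png

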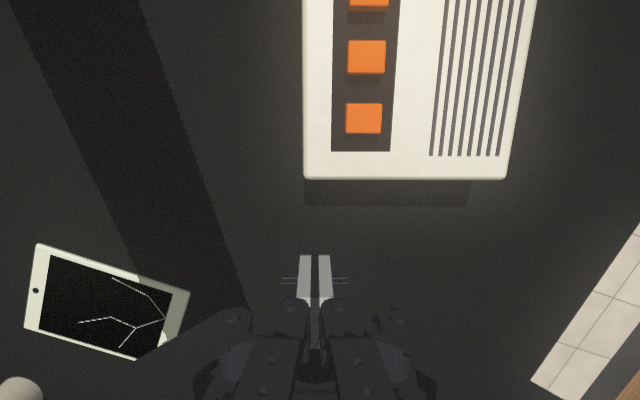

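The wrist view shows key 4 at (363,118), level with key 3 at (366,56), and the arm is clear of everything. By depth, all four keys are at about 91 mm. I'm handing in.

```bash
python3 -c "
from plant import bot
bot.sign_off(); print(bot.get_time())"
```

```text
the job is handed in; nothing more can be done
the job is handed in; nothing more can be done
```

The latched key was the fourth one, farthest from the blue knob. I released it, and all four keys now stand up. The job is handed in, at about 30 s on the robot's clock.

- **Finding it:** I tapped the keys lightly in order, starting next to the knob, with measured force under 2 N each time. Keys 1 to 3 met the fingertips at about 91 mm (up) and key 4 at 87 mm (latched).
- **Releasing it:** I pressed only key 4, down to 83.6 mm with about 4.9 N, then let go and moved the arm clear.
- **Last checks:** Depth readings put all four key tops at 90–91 mm. The scene and side cameras covered all four; the wrist camera covered keys 2 to 4. No checks failed or disagreed.
- **Not checked:** I did not measure the jar, screwdriver or tablet again. All planned moves were clear of them.

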